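# Tip a culture flask upright against the backstop

### The job

An empty culture flask is lying flat on the worktop. Push it, still lying flat, base first and square against the steel backstop, then tip it up on its base edge against the backstop until it stands cap up, without ever lifting it off the worktop. Finish with it standing flat against the backstop and slid along up to the orange end stop, and leave the stacked plates, the small flasks and the bottle where they are.

Things in the scene. Friction and masses are not known exactly. Their poses are not given: they have to be found in the camera images.
- backstop: Fixed stainless rail on the worktop: upright wall 470 mm long, 65 mm high, 6 mm thick, foot flange and gussets behind it. Origin: at worktop height, mid-length, on its face towards the flask. x points through the face, to the robot's left and ahead (the flask is on its -x side), y runs along the rail, z up.
- endstop: Fixed orange stop plate at the near or far end of the backstop (varies): 10 mm thick along the rail, 76 mm high, from 0 to 62 mm in front of the face; behind the face a saddle 30 mm wide on the rail's top edge and a black knob reach 90 mm high. Origin: at worktop height, mid-thickness of the plate, 70 mm in front of the face; axes as the backstop's.
- flask: Loose pale pink flat flask, empty, about 120 g (varies), lying at the start. Box-shaped body 110 (x) by 85 (y) by 30 (z) mm, edges rounded 3 mm; origin at the centre of this box: 15 mm above the worktop lying, 55 mm standing. x points from the flat base (x = -55 mm) to the shoulder and cap (x = +55 mm on), z to the broad face that is up at the start; standing, that face meets the backstop.
- flask_cap (a point): Centre of the flask's blue cap (30 mm diameter, 20 mm long), at x +87, y 0, z +25 mm in the flask's frame (its axes here too). A neck 22 mm in diameter joins it to the shoulder; both lean 28 degrees from x towards +z. The cap's end reaches x = +103 mm. Lying flat, free room under the cap: 22 mm at its neck side, 31 mm at its outer end. Standing, it is about 142 mm high, its top 158 mm.
- plates: Bystander: stack of two pale six-well plates with pink well rings, 127 mm (x) by 85 mm (y) by 40 mm high, loose, at the other end of the backstop from the end stop, centred 70 mm in front of the face. Origin: centre of its underside.
- small_flask_a: Bystander: small standing flask, 25 by 45 mm, 84 mm high with its blue cap, loose. Origin: centre of its underside.
- small_flask_b: Bystander: another such small standing flask. Origin: centre of its underside.
- bottle: Bystander: square pink bottle, 75 by 75 mm, 154 mm high, white cap, loose. Origin: centre of its underside.
- tube_rack: Fixed lime-green tube rack, 160 (x) by 220 (y) mm, 35 mm high, with orange-capped tubes up to 103 mm high. Origin: centre of its underside.
Things that resemble listed ones, but are neither listed nor needed, are in the scene too. Leave any turquoise or yellow look-alike of the flask alone.

How it is judged:
On the way, in this order (a step that is already met when the one before it is completed fails the run):
1. the flask lies flat with its base against the backstop, square to it (base within 7 mm of the face, within 7 degrees) (x of flask in the frame of backstop above -0.062 m and angle between flask's own z axis and vertical below 0.12 rad and angle between the x axis of flask and the x axis of backstop, either way round below 0.12 rad), for 0.2 s.
2. the flask stands cap up (within 5 degrees) at the backstop (angle between flask's own x axis and vertical below 0.08 rad and x of flask in the frame of backstop above -0.045 m), for 0.2 s.
At the end, for the whole second after the job is handed in: The flask stands still on its base on the worktop, cap up within 5 degrees, its broad face within 9 mm of the backstop and parallel to it within 6 degrees, its side within 7 mm of the orange end stop, released (angle between flask's own x axis and vertical below 0.08 rad and x of flask in the frame of backstop between -0.024 and 0 m and angle between the z axis of flask and the x axis of backstop, either way round below 0.1 rad and y of flask in the frame of endstop between -0.0545 and 0.0545 m and height (world z) of flask between 0.05 and 0.06 m and linear speed of flask below 0.01 m/s and angular speed of flask below 0.1 rad/s); the robot touches nothing.
It fails at once if the flask is lifted off the worktop (its centre above 80 mm; tipping takes it to 57 mm) (height (world z) of flask above 0.08 m).
It fails at once if the stack of well plates is moved more than 20 mm or tipped (distance of plates from where it was at the start of the episode above 0.02 m or angle between plates's own z axis and vertical above 0.2 rad).
It fails at once if the first small flask is moved more than 20 mm or tipped (distance of small_flask_a from where it was at the start of the episode above 0.02 m or angle between small_flask_a's own z axis and vertical above 0.2 rad).
It fails at once if the second small flask is moved more than 20 mm or tipped (distance of small_flask_b from where it was at the start of the episode above 0.02 m or angle between small_flask_b's own z axis and vertical above 0.2 rad).
It fails at once if the bottle is moved more than 20 mm or tipped (distance of bottle from where it was at the start of the episode above 0.02 m or angle between bottle's own z axis and vertical above 0.2 rad).
It also fails if it takes over 72 s, if anything falls off the work surface, if the arm or the gripper's body presses on something with over 40 N, if the wrist force passes 120 N, or if a joint passes its speed limit or range.

### The arm

A 6-joint arm with a two-finger parallel gripper is mounted at the origin on the work surface. World frame = base frame: x ahead of the robot, y to its left, z up, the work surface at z = 0. Lengths are in m, angles in rad, forces in N, time in s.
With the tool pointing down it reaches from about 0.35 to 0.925 m from the base axis. Payload 6.4 kg.
Tool frame: the origin (TCP) lies on the centre line of the jaws, within the pads' length; the fingertips stand 22 mm ahead of it and the grasp point (between the pads) lies 3 mm ahead of it (r.tips_ahead is the distance from the TCP to the fingertips, in m); z points along the fingers, y is the direction in which the jaws open and shut (so a half turn about z gives the same grasp; the last joint's range is limited). The gripper opens to 94 mm and grips with 3 to 60 N. Pads are 16 mm wide; open, the fingers measure 119 mm over their backs; the gripper's body (75 mm by 177 mm) begins 78 mm behind the grasp point.
Start: joints at [0.986, 0.245, 1.558, -0, 1.339, -0.174], TCP at [0.26, 0.596, 0.227] pointing down, gripper open.
Joint ranges: [-3.13, 3.13], [-1.02, 2.26], [0.13, 2.54], [-0.95, 4.09], [0.21, 2.88], [-2.74, 2.74]. Speed limits (rad/s): [2.57, 2.57, 3.14, 3.14, 3.14, 3.14].

### API

Orientations are given as a rotation vector (axis times angle).
In Python, from bench import r, claw, kinematics, telemetry, camera, camera_model, ticket, nets gives the robot as it stands. Calls block until the motion is done:
- r.move_pose(position, orientation): joint-space move of the TCP to a pose.
- r.servo_line(position, max_speed=0.15, orientation=None, f_stop=None): straight line of the TCP; orientation=None keeps the orientation; max_speed is the mean speed in m/s. With f_stop (N) it stops when the force on the tool has changed by that much, and returns True; else False.
- r.movej(angles): joint-space move.
- claw.command_gripper(opening, newtons=None): finger opening in m; newtons is the grip in N (None keeps the last); returns when the fingers have stopped.
- r.hold(seconds).
- kinematics.solve_ik(position, orientation): joint angles nearest the present ones, or None.
- telemetry.get_obs(): the state.
- camera(name): name is "scene" or "top" or "wrist"; returns the picture (384x512x3 uint8, blue, green, red); there is no depth.
- camera_model(name): a dict with "camera_matrix" (3x3 intrinsics, pixels), "k1" (the pictures are not rectified: a ray, as slopes to the right and down, at radius r is drawn at 1 + k1 r^2 times it, then the intrinsics apply), "world_to_cam" (4x4, takes a point from world to camera coordinates). Camera axes: x right, y up, looking along -z (the intrinsics and any distortion apply to the point x, -y, -z); pixel columns grow to the right and rows downward; lengths in m; the calibration is good to about 2 mm. A picture is of the moment at which its call begins: read the wrist's pose just before it. camera_model takes no time and is no camera call; for the wrist camera it gives the pose at the moment of the call.
A pose or a line that the arm cannot do raises r.PlanningError and nothing moves.
- ticket.close_job(): hands the job in, once; it reports no verdict.
Trained networks look in the newest picture that a camera, given by its name, has taken for a name from the list of things; names that differ only in an ending like _2 or _b are one class to them, and where a whole thing is asked for, a point or a joint stands for the part that bears it (a point fixed in the world has none). Each returns a list of dicts, best first, with "p" (0 to 1); they miss things now and then, are a little off and sometimes report something else, mostly with a low value. They report only what shows in the picture. A call takes as long as a camera call. They do not tell look-alikes from the thing itself.
- nets.search_frame(camera, label): "rect" ([left, top, right, bottom] in pixels, round what is visible of it).
- nets.tip_of(camera, label): "at" ([column, row] in pixels: a listed point, or the origin of a listed thing).
The state is a dict: "clock": time; "joint_pos": joint angles; "qvel": joint speeds; "joint_efforts": joint torques, N m; "tool_pos": TCP position; "tool_rot": TCP orientation; "ft_force": force on the tool from outside, world axes, zero at the start; "torque": the same for the moment, N m; "opening": finger opening in m.
Only numpy, scipy, OpenCV 4.12 (cv2) and the standard library are available. Lean on these libraries where they do the work, as an engineer would, in place of code of your own. Each camera call takes 0.05 s, during which the arm holds its last target.

## Working session

There is one attempt and no reset: what is moved stays moved. The work goes in short steps, each a Python script; the robot and the scene stay as the last script left them, time stands still between calls to the robot, and variables do not carry over. Pictures are saved under pics/ and viewed, and the job is handed in when it is done.

```bash
ls; mkdir -p pics
python3 - <<'E'
from bench import r, claw, kinematics, telemetry, camera, camera_model, ticket, nets
import cv2, numpy as np
for n in ("scene","top","wrist"):
    im=camera(n); cv2.imwrite(f"pics/{n}0.png",im)
    m=camera_model(n); print(n,np.round(m["camera_matrix"],1).tolist(),m["k1"],np.round(m["world_to_cam"],3).tolist())
    if n!="wrist":
        for l in ["backstop","endstop","flask","flask_cap","plates","small_flask_a","bottle","tube_rack"]:
            print(n,l,[(np.round(d["at"],1).tolist(),round(d["p"],2)) for d in nets.tip_of(n,l)][:4],[(np.round(d["rect"]).tolist(),round(d["p"],2)) for d in nets.search_frame(n,l)][:4])
o=telemetry.get_obs();print(o)
E
```

```text
pics
scene [[403.2, 0.0, 256.5], [0.0, 403.2, 191.6], [0.0, 0.0, 1.0]] -0.0007520376369319942 [[0.398, 0.917, 0.001, -0.249], [-0.578, 0.249, 0.777, 0.243], [0.713, -0.31, 0.629, -1.754], [0.0, 0.0, 0.0, 1.0]]
scene backstop [([273.6, 209.5], 0.58)] [([271.0, 166.0, 305.0, 268.0], 0.81)]
scene endstop [([253.9, 178.6], 0.64)] [([217.0, 192.0, 261.0, 216.0], 0.21)]
scene flask [([174.3, 220.8], 0.96), ([173.0, 288.6], 0.83), ([198.6, 176.3], 0.73), ([243.2, 204.2], 0.57)] [([174.0, 165.0, 219.0, 192.0], 0.91), ([214.0, 192.0, 259.0, 217.0], 0.81), ([147.0, 272.0, 204.0, 302.0], 0.66), ([155.0, 207.0, 190.0, 237.0], 0.57)]
scene flask_cap [([184.4, 230.6], 0.91), ([218.8, 197.5], 0.72), ([175.9, 183.1], 0.65), ([200.6, 278.5], 0.61)] [([147.0, 273.0, 204.0, 300.0], 0.89), ([172.0, 168.0, 221.0, 192.0], 0.86), ([157.0, 202.0, 194.0, 241.0], 0.81), ([216.0, 191.0, 262.0, 218.0], 0.77)]
scene plates [([255.1, 250.6], 0.83)] [([236.0, 232.0, 282.0, 263.0], 0.84)]
scene small_flask_a [([114.6, 247.3], 0.78), ([142.1, 205.7], 0.7), ([326.4, 153.2], 0.67), ([254.8, 181.1], 0.39)] [([101.0, 22
[... 1697 characters left out ...]
 0.972, -0.39], [0.0, 0.0, 0.0, 1.0]]
{'clock': 1.75, 'joint_pos': array([ 9.85900173e-01,  2.45144725e-01,  1.55781890e+00,  1.04924039e-05,
        1.33868038e+00, -1.74086788e-01]), 'qvel': array([ 0.00030939, -0.00040066,  0.00043601,  0.00097654,  0.00126842,
        0.00249954]), 'joint_efforts': array([-2.99775083e-04, -4.15835345e+01, -3.14862013e+01,  6.85446686e-02,
        2.90458318e-02, -1.41759023e-05]), 'tool_pos': array([0.25956593, 0.59593034, 0.22741645]), 'tool_rot': array([-6.40767667e-01, -3.07552306e+00,  6.89773496e-05]), 'ft_force': array([-0.2444015 ,  0.29313966,  0.23994727]), 'torque': array([-0.05552986, -0.03992577, -0.00358752]), 'opening': 0.09404500262401458}
```

Run:
```python
import cv2
a=cv2.imread("pics/top0.png"); c=a[90:300,80:420]; cv2.imwrite("pics/top0z.png",cv2.resize(c,None,fx=2.35,fy=2.35,interpolation=cv2.INTER_CUBIC))
a=cv2.imread("pics/scene0.png"); c=a[100:310,90:420]; cv2.imwrite("pics/scene0z.png",cv2.resize(c,None,fx=2.35,fy=2.35,interpolation=cv2.INTER_CUBIC))
```

```text
(no output)
```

View pics/top0z.png

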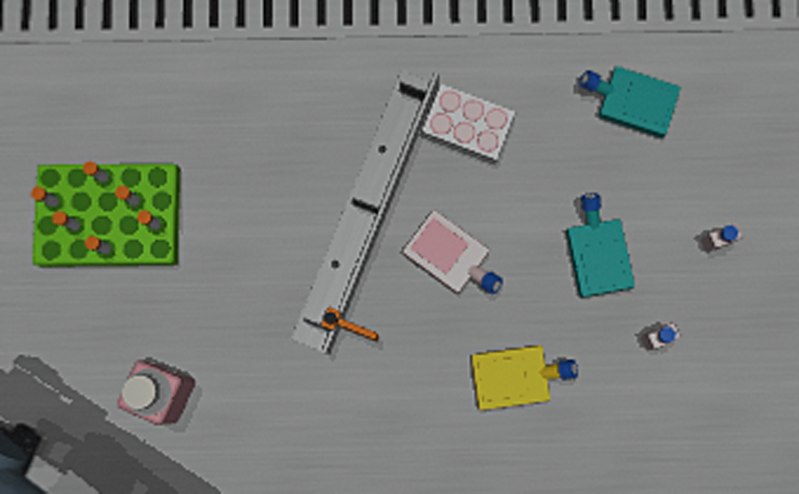

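View pics/scene0z.png

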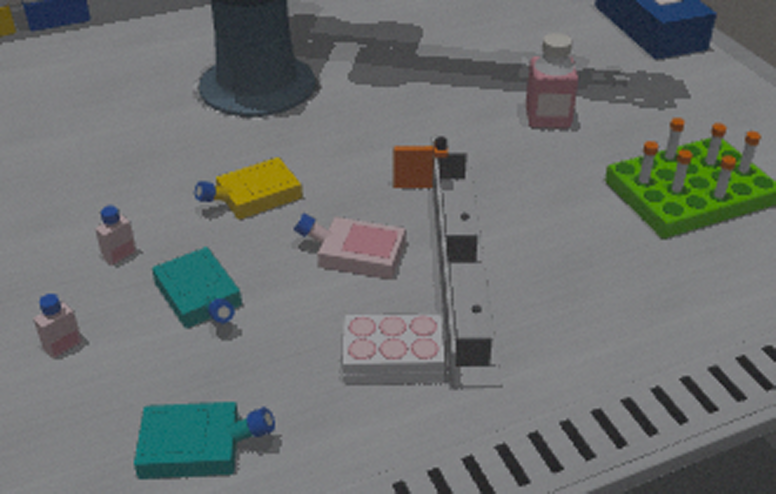

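View pics/wrist0.png

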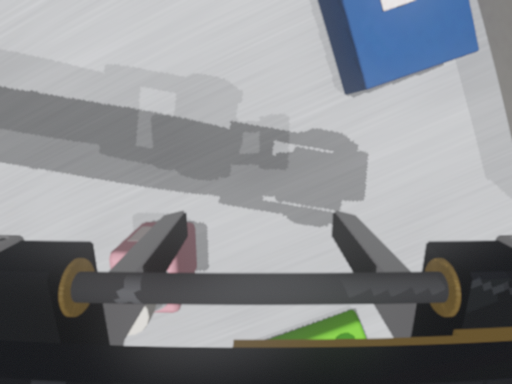

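The top view shows the pink flask at about px (270,197), with its base towards the rail. The rail centre is near (243,181), the orange stop is at the near end and the plates are at the far end. The turquoise and yellow flasks are the look-alikes. Next I'll turn these pixels into world coordinates.

```bash
cat > h.py <<'E'
from bench import r, claw, kinematics, telemetry, camera, camera_model, ticket, nets
import cv2, numpy as np
from scipy.spatial.transform import Rotation as R
from scipy.optimize import least_squares
def p2w(m,uv,z):
    K=np.array(m["camera_matrix"]);T=np.array(m["world_to_cam"]);k=m["k1"]
    d=np.array([(uv[0]-K[0,2])/K[0,0],(uv[1]-K[1,2])/K[1,1]]);s=d.copy()
    for _ in range(10): s=d/(1+k*(s@s))
    ray=T[:3,:3].T@np.array([s[0],-s[1],-1.]);c=-T[:3,:3].T@T[:3,3]
    return c+ray*(z-c[2])/ray[2]
def w2p(m,P):
    K=np.array(m["camera_matrix"]);T=np.array(m["world_to_cam"]);k=m["k1"]
    P=np.atleast_2d(P);c=P@T[:3,:3].T+T[:3,3]
    s=np.c_[c[:,0],-c[:,1]]/(-c[:,2:3]);s=s*(1+k*(s**2).sum(1,keepdims=True))
    return s*[K[0,0],K[1,1]]+[K[0,2],K[1,2]]
E
python3 - <<'E'
from h import *
t=camera_model("top");s=camera_model("scene")
f=lambda n,m,uv,z:print(n,np.round(p2w(m,uv,z),3))
for n,a,b,z in [("backstop",(243,180.9),(273.6,209.5),0),("flask",(269.7,196.7),(243.2,204.2),.015),("cap",(288.6,206.8),(218.8,197.5),.04),("endstop",(242.5,239.3),(253.9,178.6),0),("plates",(280.4,142.2),(255.1,250.6),0),("bottle",(150.1,257.3),(324.2,152.9),0),("sfa",(357.8,232.2),(142.1,205.7),0),("sfb",(387.8,193.6),(114.6,247.3),0),("turq",(331.6,199.5),(174.3,220.8),.015),("yel",(297,251),(198.6,176.3),.015),("rack",(124.2,180.5),(385.8,181.9),0)]:
    f(n+" top",t,a,z);f(n+" sce",s,b,z)
# rail top edge ends in top0z pixel -> (u/2.35+80, v/2.35+90)
for q in [(437,76),(330,352)]: f("railtop",t,(q[0]/2.35+80,q[1]/2.35+90),.065)
E
```

```text
backstop top [0.583 0.095 0.   ]
backstop sce [0.566 0.09  0.   ]
flask top [ 0.519 -0.003  0.015]
flask sce [ 0.515 -0.001  0.015]
cap top [ 0.477 -0.07   0.04 ]
cap sce [ 0.477 -0.075  0.04 ]
endstop top [0.365 0.1   0.   ]
endstop sce [0.378 0.097 0.   ]
plates top [ 0.73  -0.049  0.   ]
plates sce [ 0.714 -0.043  0.   ]
bottle top [0.306 0.437 0.   ]
bottle sce [0.332 0.43  0.   ]
sfa top [ 0.383 -0.325  0.   ]
sfa sce [ 0.368 -0.319  0.   ]
sfb top [ 0.524 -0.444  0.   ]
sfb sce [ 0.53  -0.435  0.   ]
turq top [ 0.504 -0.231  0.015]
turq sce [ 0.503 -0.238  0.015]
yel top [ 0.318 -0.098  0.015]
yel sce [ 0.302 -0.094  0.015]
rack top [0.593 0.54  0.   ]
rack sce [ 0.591  0.539 -0.   ]
railtop [0.788 0.005 0.065]
railtop [0.362 0.175 0.065]
```

```bash
cat >> h.py <<'E'
def tool(xb_ang,phi,s=1):
    x=np.array([np.cos(xb_ang),np.sin(xb_ang),0]);z=np.sin(phi)*x-np.cos(phi)*np.array([0,0,1.])
    y=s*np.array([-np.sin(xb_ang),np.cos(xb_ang),0]);return np.column_stack([np.cross(y,z),y,z])
def go(p,Rm): return np.array(p)-0.003*Rm[:,2], R.from_matrix(Rm).as_rotvec()
E
python3 - <<'E'
from h import *
a=np.arctan2(.929,.371); xb=np.array([.371,.929,0]);yb=np.array([-.929,.371,0]);O=np.array([.575,.09,0])
print("present",telemetry.get_obs()["joint_pos"].round(2))
for s in (1,-1):
  print("look",kinematics.solve_ik([.5,-.02,.3],R.from_matrix(tool(a,0,s)).as_rotvec()))
  for ph0 in (0.9,.7,.5,.3,0,-.3,-.5,-.7,-.9):
    for nm,P in (("lift",O-xb*.145+[0,0,.04]+yb*.02),("stand",O+xb*.01+yb*.0+[0,0,.142]),("end",O+xb*.01+yb*.15+[0,0,.142])):
      q=kinematics.solve_ik(*go(P,tool(a,ph0,s)))
      print(s,ph0,nm,None if q is None else np.round(q,2).tolist())
E
```

```text
present [ 0.99  0.25  1.56  0.    1.34 -0.17]
look None
1 0.9 lift [-0.72, 0.34, 2.07, 0.88, 1.28, 2.29]
1 0.9 stand [-0.4, 0.17, 2.01, 0.99, 1.22, 2.63]
1 0.9 end [-0.41, -0.19, 2.37, 0.98, 1.23, 2.62]
1 0.7 lift [-0.65, 0.25, 2.09, 0.75, 1.15, 2.44]
1 0.7 stand None
1 0.7 end None
1 0.5 lift [-0.56, 0.18, 2.09, 0.58, 1.05, 2.62]
1 0.5 stand None
1 0.5 end None
1 0.3 lift None
1 0.3 stand None
1 0.3 end None
1 0 lift None
1 0 stand None
1 0 end [0.09, -0.1, 2.08, -0.0, 1.16, -2.67]
1 -0.3 lift [-0.15, 0.25, 1.96, -0.34, 1.03, -2.72]
1 -0.3 stand [0.09, 0.3, 1.67, -0.27, 1.32, -2.58]
1 -0.3 end [0.23, 0.05, 1.96, -0.25, 1.32, -2.44]
1 -0.5 lift [-0.06, 0.33, 1.9, -0.53, 1.14, -2.54]
1 -0.5 stand [0.16, 0.39, 1.6, -0.43, 1.44, -2.48]
1 -0.5 end [0.31, 0.16, 1.88, -0.38, 1.44, -2.34]
1 -0.7 lift [0.01, 0.42, 1.84, -0.68, 1.26, -2.41]
1 -0.7 stand [0.22, 0.48, 1.53, -0.56, 1.57, -2.42]
1 -0.7 end [0.36, 0.28, 1.8, -0.49, 1.58, -2.27]
1 -0.9 lift [0.07, 0.53, 1.78, -0.8, 1.4, -2.31]
1 -0.9 stand [0.26, 0.58, 1.46, -0.69, 1.7, -2.37]
1 -0.9 end [0.41, 0.4, 1.73, -0.59, 1.71, -2.22]
look [
[... 752 characters left out ...]
8]
-1 0 stand [-0.02, 0.19, 1.78, -0.0, 1.17, 0.36]
-1 0 end [0.09, -0.1, 2.08, -0.0, 1.16, 0.47]
-1 -0.3 lift [-0.15, 0.25, 1.96, -0.34, 1.03, 0.42]
-1 -0.3 stand [0.09, 0.3, 1.67, -0.27, 1.32, 0.56]
-1 -0.3 end [0.23, 0.05, 1.96, -0.25, 1.32, 0.7]
-1 -0.5 lift [-0.06, 0.33, 1.9, -0.53, 1.14, 0.6]
-1 -0.5 stand [0.16, 0.39, 1.6, -0.43, 1.44, 0.66]
-1 -0.5 end [0.31, 0.16, 1.88, -0.38, 1.44, 0.8]
-1 -0.7 lift [0.01, 0.42, 1.84, -0.68, 1.26, 0.73]
-1 -0.7 stand [0.22, 0.48, 1.53, -0.56, 1.57, 0.73]
-1 -0.7 end [0.36, 0.28, 1.8, -0.49, 1.58, 0.87]
-1 -0.9 lift [0.07, 0.53, 1.78, -0.8, 1.4, 0.83]
-1 -0.9 stand [0.26, 0.58, 1.46, -0.69, 1.7, 0.77]
-1 -0.9 end [0.41, 0.4, 1.73, -0.59, 1.71, 0.92]
```

Run:
```python
from h import *
T=np.array(camera_model("wrist")["world_to_cam"]);o=telemetry.get_obs()
Rt=R.from_rotvec(o["tool_rot"]).as_matrix();c=-T[:3,:3].T@T[:3,3]
ct=Rt.T@(c-o["tool_pos"]);dt=Rt.T@(-T[:3,:3].T[:,2]);print(ct,dt)
a=np.arctan2(.929,.371);Rm=tool(a,0,-1)
tgt=np.array([.54,.04,.02])
cam=tgt-Rm@dt*(.40/abs((Rm@dt)[2])); p=cam-Rm@ct; print(p)
q=kinematics.solve_ik(p,R.from_matrix(Rm).as_rotvec());print(q)
r.move_pose(p,R.from_matrix(Rm).as_rotvec())
m=camera_model("wrist");im=camera("wrist");cv2.imwrite("pics/w1.png",im);np.save("w1.npy",np.array([m],dtype=object),allow_pickle=True)
for l in ["flask","flask_cap","endstop","backstop","plates"]: print(l,[(np.round(d["at"],1).tolist(),round(d["p"],2)) for d in nets.tip_of("wrist",l)][:3])
print(telemetry.get_obs()["clock"])
```

```text
[ 0.06774587 -0.00033621 -0.15774148] [-2.35412123e-01 -1.58726896e-04  9.71895626e-01]
[0.55118087 0.06691472 0.26225852]
[-8.34048596e-02 -5.21958713e-03  1.76705836e+00 -8.88178420e-16
  1.37975388e+00  2.96544621e-01]
flask [([254.8, 220.1], 0.9), ([303.2, 351.4], 0.78), ([164.5, 311.9], 0.69)]
flask_cap [([236.9, 275.2], 0.7), ([354.5, 336.4], 0.59)]
endstop [([143.1, 187.5], 0.84)]
backstop [([271.4, 139.3], 0.84)]
plates [([391.9, 190.3], 0.87)]
4.2167
```

View pics/w1.png

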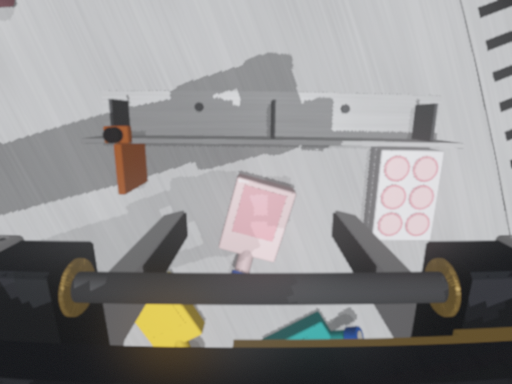

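Run:
```python
import cv2
a=cv2.imread("pics/w1.png"); c=a[165:285,200:320]; cv2.imwrite("pics/w1a.png",cv2.resize(c,None,fx=5,fy=5,interpolation=cv2.INTER_CUBIC))
c=a[90:210,80:470]; cv2.imwrite("pics/w1b.png",cv2.resize(c,None,fx=2,fy=5,interpolation=cv2.INTER_CUBIC))
```

```text
(no output)
```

View pics/w1a.png

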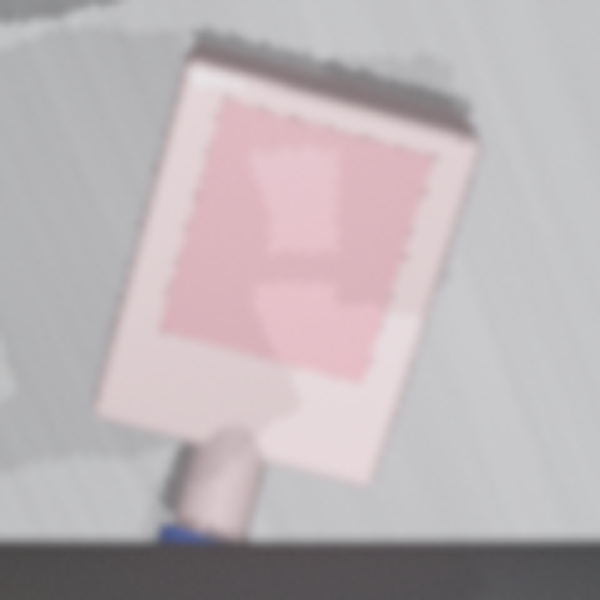

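View pics/w1b.png

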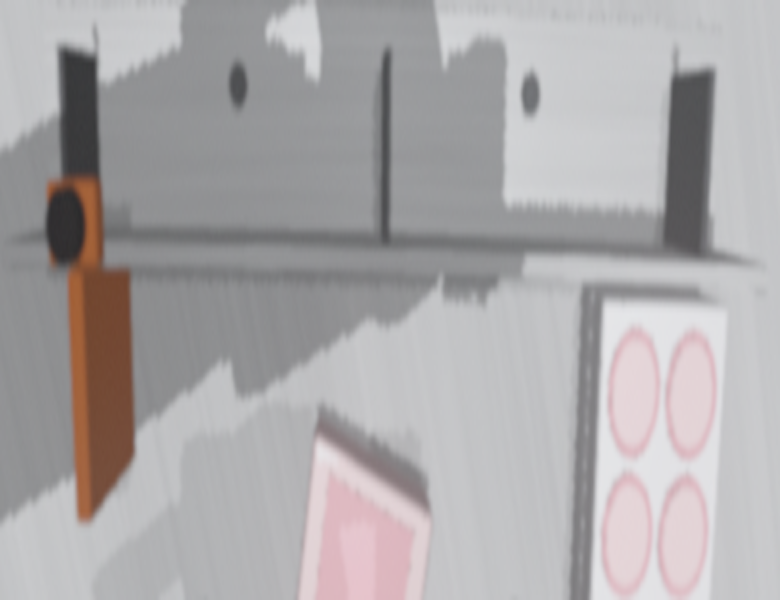

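Run:
```python
from h import *
m=np.load("w1.npy",allow_pickle=True)[0]
W=lambda uv,z:p2w(m,uv,z)
A=[W((145,144),0),W((300,146),0),W((370,147.4),0)];print("face",np.round(A,4).tolist())
d=A[0]-A[2];print("yb ang",np.degrees(np.arctan2(d[1],d[0])))
t=[W((80+2/2,90+237/5),.065),W((80+760/2,90+262/5),.065)];print("railtop ends",np.round(t,4).tolist(),np.linalg.norm(t[0]-t[1]))
d=t[0]-t[1];print("ang",np.degrees(np.arctan2(d[1],d[0])))
C=np.array([W((200+x/5,165+y/5),.028) for x,y in [(190,62),(478,140),(370,485),(97,412)]])[:,:2]
print("flask corners",C.round(4).tolist(),[np.linalg.norm(C[i]-C[(i+1)%4]).round(4) for i in range(4)])
# model fit
def res(p):
    c,s=np.cos(p[2]),np.sin(p[2]);X=np.array([[-.055,-.0425],[-.055,.0425],[.055,.0425],[.055,-.0425]])
    return ((X@np.array([[c,s],[-s,c]])+p[:2])-C).ravel()
best=min((least_squares(res,[C[:,0].mean(),C[:,1].mean(),a0]) for a0 in (-1,-2,-3,1,2,3)),key=lambda s:s.cost)
print("flask",best.x.round(4),np.degrees(best.x[2])%360-360,np.abs(best.fun).max())
import itertools
e=[W((145,144),0),W((146.5,181.6),0),W((80+98/2,90+270/5),.076),W((80+90/2,90+520/5),.076)];print("endstop flaskside",np.round(e,4).tolist())
print("neck->cap px",W((240,270),.04))
pc=[W(u,.04) for u in [(398,148),(443,150),(437,240),(374,238)]];print("plates top",np.round(pc,3).tolist())
```

```text
face [[0.4104, 0.1551, 0.0], [0.6149, 0.0706, 0.0], [0.708, 0.032, 0.0]]
yb ang 157.5296304803372
railtop ends [[0.366, 0.1883, 0.065], [0.7946, 0.0124, 0.065]] 0.46334367032105367
ang 157.68839206685107
flask corners [[0.5195, 0.0656], [0.5849, 0.0161], [0.5199, -0.0706], [0.4548, -0.0198]] [np.float64(0.082), np.float64(0.1083), np.float64(0.0826), np.float64(0.1072)]
flask [ 5.1980e-01 -2.2000e-03 -2.2199e+00] -127.18918667337829 0.0021134722655887783
endstop flaskside [[0.4104, 0.1551, 0.0], [0.3876, 0.1049, 0.0], [0.4227, 0.1578, 0.076], [0.3899, 0.1055, 0.076]]
neck->cap px [ 0.47187481 -0.05833745  0.04      ]
plates top [[0.73, 0.027, 0.04], [0.786, 0.003, 0.04], [0.749, -0.12, 0.04], [0.665, -0.082, 0.04]]
```

```bash
cat >> h.py <<'E'
AB=np.radians(67.6);n=np.array([np.cos(AB),np.sin(AB),0]);v=np.array([-np.sin(AB),np.cos(AB),0])
def P(nn,vv,z): return n*nn+v*vv+np.array([0,0,z])
def L(p,Rm,sp=.1,f=None):
    t,o=go(p,Rm); return r.servo_line(t,max_speed=sp,orientation=o,f_stop=f)
def st():
    o=telemetry.get_obs();Rm=R.from_rotvec(o["tool_rot"]).as_matrix();g=o["tool_pos"]+.003*Rm[:,2]
    print("t",round(o["clock"],2),"n %.4f v %.4f z %.4f"%(g@n,g@v,g[2]),"F nvz",np.round([o["ft_force"]@n,o["ft_force"]@v,o["ft_force"][2]],1),"open %.4f"%o["opening"],flush=True); return g
E
python3 - <<'E'
from h import *
cap=np.array([.5198,-.0022,.015])+np.array([.087*np.cos(np.radians(-127.2)),.087*np.sin(np.radians(-127.2)),.025]);print(cap)
Rm=tool(np.radians(52.8),.7,-1)
r.move_pose(*go(cap-Rm[:,2]*.12,Rm)); st()
cv2.imwrite("pics/w2.png",camera("wrist")); cv2.imwrite("pics/s2.png",camera("scene")[100:310,90:420])
m=camera_model("wrist");print("expected cap px",w2p(m,cap)); print(nets.tip_of("wrist","flask_cap")[:3])
E
```

```text
[ 0.46719988 -0.0714981   0.04      ]
t 5.27 n 0.0372 v -0.4401 z 0.1324 F nvz [-0.4 -0.8  0.1] open 0.0944
expected cap px [[258.58952349 188.19174798]]
[{'at': [464.9, 237.3], 'p': 0.75}, {'at': [251.6, 185.7], 'p': 0.64}, {'at': [250.5, 74.7], 'p': 0.19}]
```

View pics/w2.png

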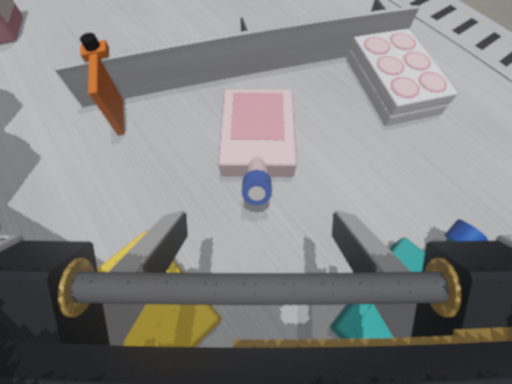

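View pics/s2.png

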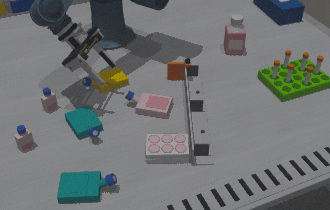

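The wrist view shows the pink flask's cap at (257,188), and I predicted (258.6,188.2), so the pose is confirmed. I'll go in and grip the cap.

Run:
```python
from h import *
cap=np.array([.4672,-.0715,.040]);Rm=tool(np.radians(52.8),.7,-1)
claw.command_gripper(.06)
print(L(cap,Rm,.12,f=8)); st()
claw.command_gripper(.02,newtons=20); st()
cv2.imwrite("pics/w3.png",camera("wrist"))
```

```text
False
t 7.27 n 0.1115 v -0.4597 z 0.0404 F nvz [-0.2 -0.1  0.8] open 0.0600
t 7.85 n 0.1119 v -0.4592 z 0.0401 F nvz [-2.3  1.5  1.8] open 0.0299
```

View pics/w3.png

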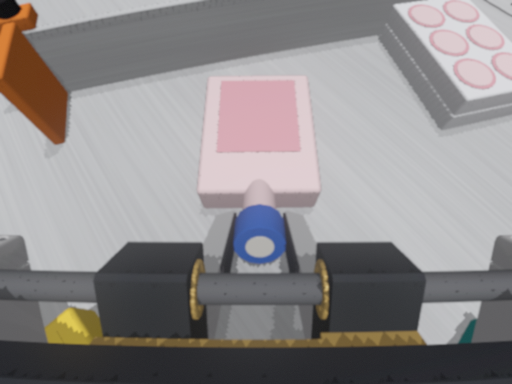

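Run:
```python
from h import *
Rm=tool(AB,.7,-1)
print(L(P(.122,-.425,.040),Rm,.06,f=25)); st()
print(L(P(.140,-.38,.040),Rm,.08,f=20)); st()
cv2.imwrite("pics/w4.png",camera("wrist")); m=camera_model("wrist");np.save("w4.npy",np.array([m],dtype=object),allow_pickle=True)
```

```text
False
t 8.63 n 0.1221 v -0.4249 z 0.0400 F nvz [-0.5  0.2  1.3] open 0.0297
False
t 9.39 n 0.1403 v -0.3792 z 0.0399 F nvz [0.7 2.3 2.1] open 0.0298
```

View pics/w4.png

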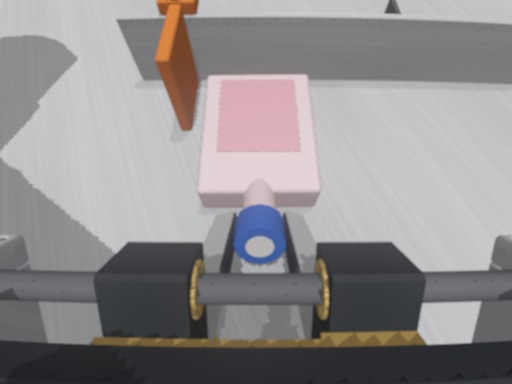

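The flask is now square to the rail, about 18 mm short of it, and clear of the orange stop. Next I'll press it against the wall gently.

Run:
```python
from h import *
Rm=tool(AB,.7,-1)
print(L(P(.166,-.38,.040),Rm,.03,f=6)); st(); r.hold(.5); st()
cv2.imwrite("pics/w5.png",camera("wrist")); cv2.imwrite("pics/s5.png",cv2.resize(camera("scene")[140:280,160:340],None,fx=4,fy=4))
```

```text
True
t 10.22 n 0.1643 v -0.3803 z 0.0401 F nvz [-3.2  0.7  2.3] open 0.0295
t 10.72 n 0.1642 v -0.3802 z 0.0400 F nvz [1.2 0.3 0.3] open 0.0292
```

View pics/w5.png

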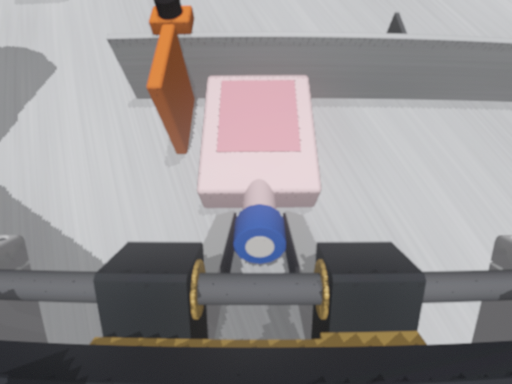

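View pics/s5.png

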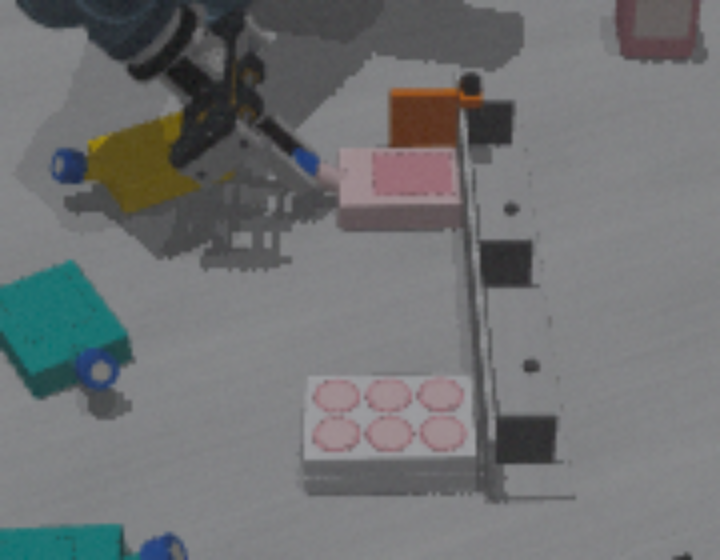

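Run:
```python
from h import *
im=cv2.imread("pics/w5.png"); cv2.imwrite("pics/w5z.png",cv2.resize(im[20:160,100:360],None,fx=3,fy=4,interpolation=cv2.INTER_CUBIC))
m=camera_model("wrist")
for nm,uv,z in [("wallbase",(140,99.5),0),("wallbaseR",(400,101),0),("walltop",(250,37),.065),("flask base top edge",(258,75.5),.0285),("shoulder edge top",(258,190),.0285)]:
    p=p2w(m,uv,z);print(nm,"n %.4f v %.4f"%(p@n,p@v))
```

```text
wallbase n 0.3071 v -0.2684
wallbaseR n 0.3062 v -0.5120
walltop n 0.3066 v -0.3732
flask base top edge n 0.3065 v -0.3790
shoulder edge top n 0.1993 v -0.3793
```

View pics/w5z.png

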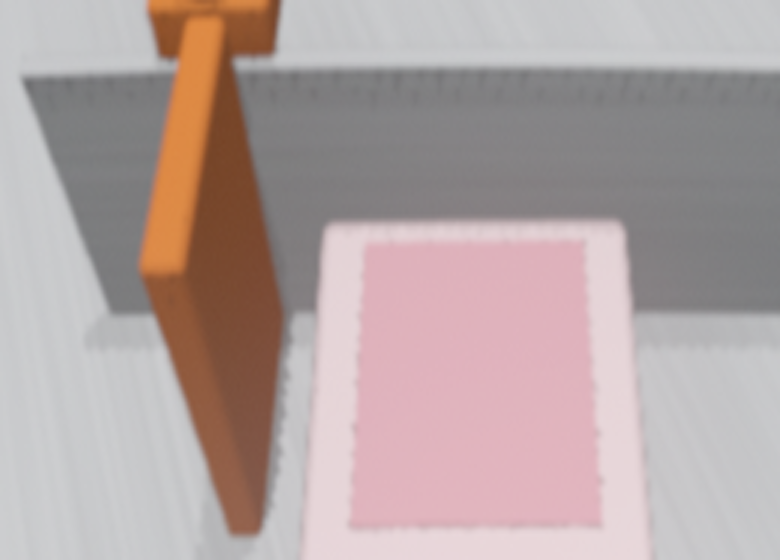

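The wall reads n=0.3066 and the flask base edge 0.3065, which matches the contact I felt, so step 1 is done. Now I'll tip it, rotating the tool together with the flask.

```bash
cat >> h.py <<'E'
WN=.3063
def tip(th,vv,g=.0015):
    s,c=np.sin(th),np.cos(th)
    return P(WN-g*min(1,th/.2)+.010*s-.142*c, vv, .142*s+.040*c-.0008*np.sin(2*th)), tool(AB,.7-th,-1)
E
python3 - <<'E'
from h import *
ths=np.radians(np.arange(9,91,9)); 
for i,th in enumerate(ths):
    p,Rm=tip(th,-.38); print(int(np.degrees(th)+.5),L(p,Rm,.08,f=30),end=" "); st()
    if i==4: cv2.imwrite("pics/s6.png",cv2.resize(camera("scene")[140:280,160:340],None,fx=4,fy=4))
    if i==6: break
cv2.imwrite("pics/w7.png",camera("wrist")); cv2.imwrite("pics/s7.png",cv2.resize(camera("scene")[140:280,160:340],None,fx=4,fy=4))
E
```

```text
9 False t 11.24 n 0.1666 v -0.3801 z 0.0615 F nvz [-0.8 -0.7  0.4] open 0.0294
18 False t 11.66 n 0.1728 v -0.3795 z 0.0806 F nvz [-0.2 -0.9 -0.6] open 0.0291
27 False t 12.07 n 0.1826 v -0.3792 z 0.0982 F nvz [ 0.2 -0.7 -0.8] open 0.0295
36 False t 12.47 n 0.1953 v -0.3797 z 0.1140 F nvz [ 0.1 -0.2 -1. ] open 0.0292
45 False t 12.88 n 0.2106 v -0.3799 z 0.1274 F nvz [-2.5  0.2  3.7] open 0.0294
54 False t 13.34 n 0.2287 v -0.3802 z 0.1379 F nvz [-3.8  0.3  6.5] open 0.0297
63 False t 13.76 n 0.2484 v -0.3804 z 0.1448 F nvz [-3.  -0.1 10. ] open 0.0292
```

View pics/s7.png

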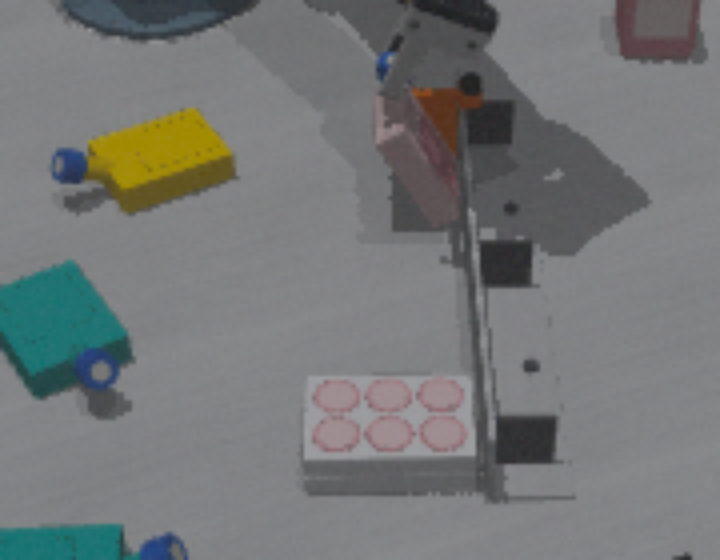

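View pics/w7.png

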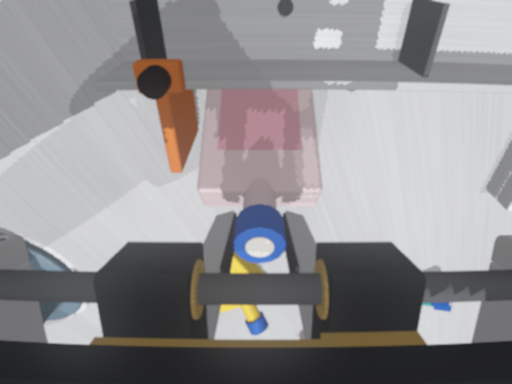

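Run:
```python
from h import *
for d in (63,72,81,90):
    p,Rm=tip(np.radians(d),-.38,g=.003); p=p+[0,0,.0015]
    print(d,L(p,Rm,.06,f=30),end=" "); st()
r.hold(.2);st()
cv2.imwrite("pics/w8.png",camera("wrist")); cv2.imwrite("pics/s8.png",cv2.resize(camera("scene")[120:260,160:340],None,fx=4,fy=4))
```

```text
63 False t 14.11 n 0.2469 v -0.3796 z 0.1449 F nvz [ 0.2 -0.1  0.9] open 0.0295
72 False t 14.62 n 0.2692 v -0.3799 z 0.1484 F nvz [-0.4  0.5  3.6] open 0.0294
81 False t 15.15 n 0.2913 v -0.3802 z 0.1482 F nvz [0.2 0.4 5.3] open 0.0297
90 False t 15.68 n 0.3140 v -0.3803 z 0.1445 F nvz [1.  0.7 7.3] open 0.0296
t 15.88 n 0.3137 v -0.3803 z 0.1445 F nvz [1.3 0.4 6.7] open 0.0294
```

View pics/s8.png

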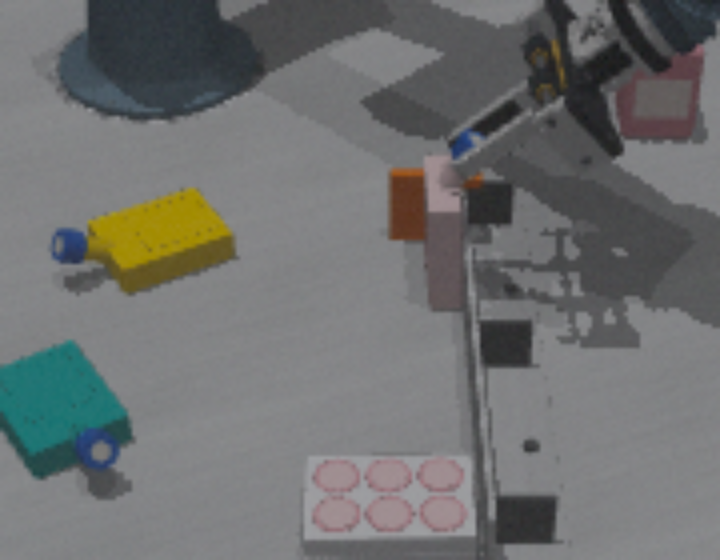

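View pics/w8.png

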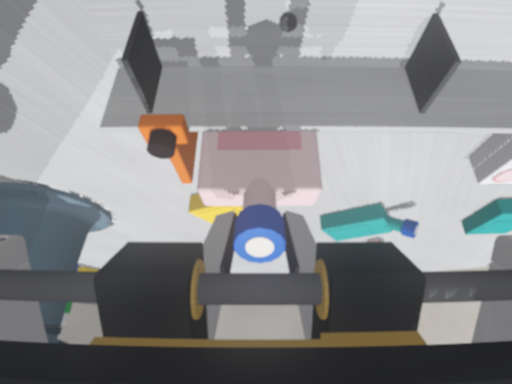

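Run:
```python
from h import *
Rm=tip(np.pi/2,0)[1]
g=st()
for k in range(3):
    g=g+[0,0,.0008]; L(g,Rm,.02); r.hold(.1); o=st()
    if telemetry.get_obs()["ft_force"][2]<2.5: break
m=camera_model("wrist");im=camera("wrist");cv2.imwrite("pics/w9.png",im)
z=cv2.resize(im[110:220,110:350],None,fx=3.3,fy=5,interpolation=cv2.INTER_CUBIC);cv2.imwrite("pics/w9z.png",z)
# predicted corners of upright flask
gp=o
def fl(x,y,zz): # flask frame-> world, upright, cap at gp
    return gp+n*(zz-.025)-v*0+v*y+np.array([0,0,x-.087])
for c in [(.055,.0425,-.015),(.055,-.0425,-.015),(.055,.0425,.015),(.055,-.0425,.015)]: print(c,w2p(m,fl(*c)).round(1))
print("wall top",w2p(m,[P(WN,-.30,.065),P(WN,-.5,.065)]).round(1))
```

```text
t 15.98 n 0.3137 v -0.3803 z 0.1446 F nvz [2.8 0.6 6.5] open 0.0295
t 16.33 n 0.3134 v -0.3800 z 0.1447 F nvz [-0.4  0.1 -1.5] open 0.0298
(0.055, 0.0425, -0.015) [[202.4 209.5]]
(0.055, -0.0425, -0.015) [[315.  209.7]]
(0.055, 0.0425, 0.015) [[194.7 192.4]]
(0.055, -0.0425, 0.015) [[322.8 192.6]]
wall top [[149.5 131.8]
 [421.1 132.6]]
```

View pics/w9z.png

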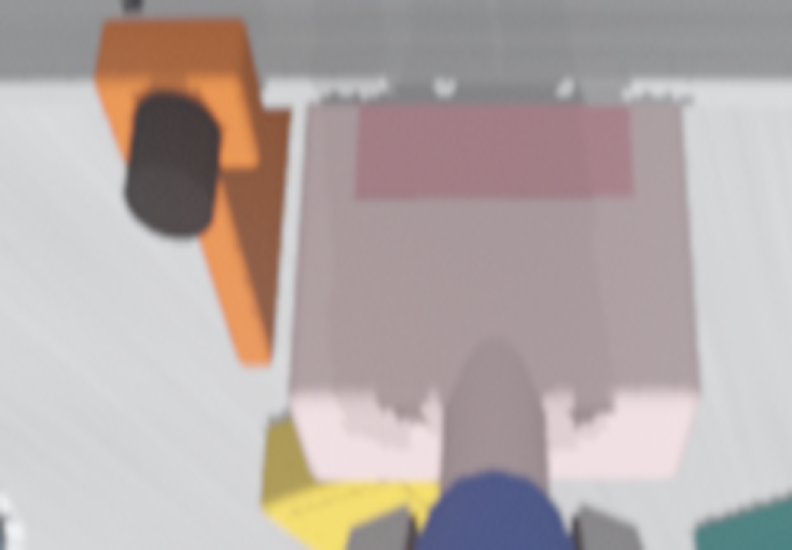

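The flask is upright: its shoulder edges sit about 4 px uniformly from where I predicted, which fits a grasp offset of about 2.5 mm. Next I'll slide it to the orange stop.

Run:
```python
from h import *
Rm=tip(np.pi/2,0)[1]; g=st()
print(L(P(.3134,-.352,.1447),Rm,.02,f=5)); g=st(); r.hold(.3); st()
cv2.imwrite("pics/w10z.png",cv2.resize(camera("wrist")[110:220,110:350],None,fx=3.3,fy=5,interpolation=cv2.INTER_CUBIC))
cv2.imwrite("pics/s10.png",cv2.resize(camera("scene")[140:220,220:320],None,fx=7,fy=7))
```

```text
t 16.38 n 0.3135 v -0.3800 z 0.1447 F nvz [-1.3 -0.3 -1.2] open 0.0293
True
t 17.32 n 0.3136 v -0.3623 z 0.1451 F nvz [ 0.2 -2.9  1. ] open 0.0295
t 17.62 n 0.3133 v -0.3624 z 0.1449 F nvz [ 0.5 -2.9  1.5] open 0.0294
```

View pics/w10z.png

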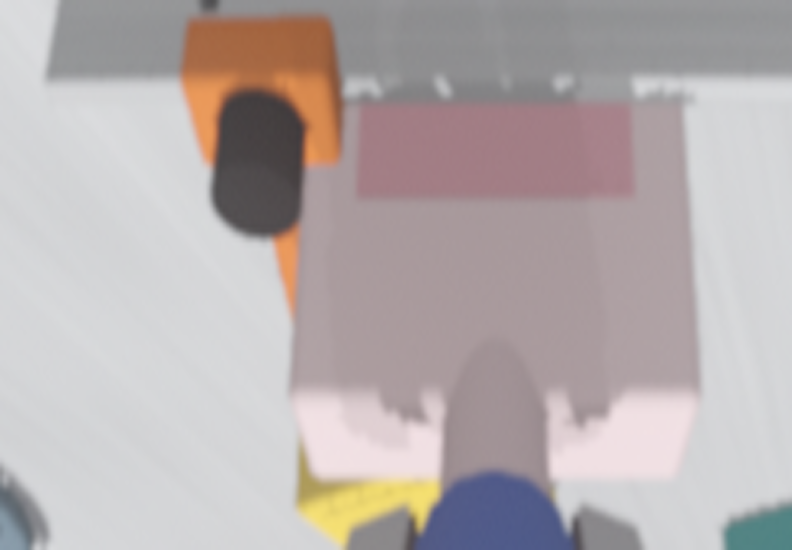

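View pics/s10.png

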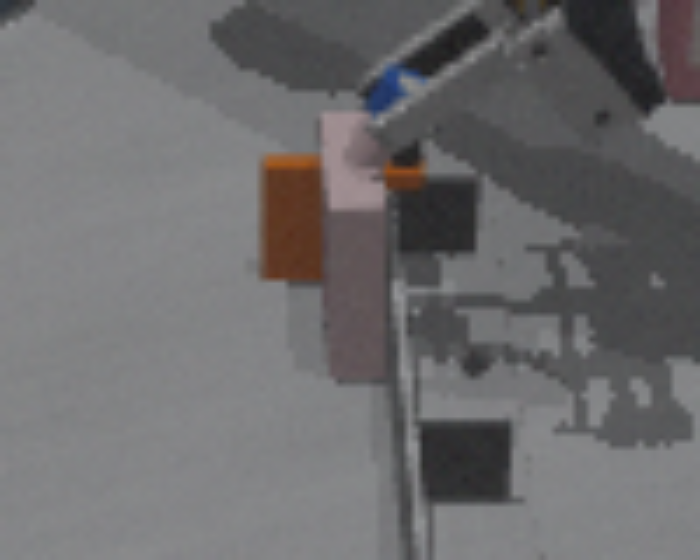

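Run:
```python
from h import *
Rm=tip(np.pi/2,0)[1]
print(L(P(.3185,-.3626,.1449),Rm,.015,f=4)); g=st()
print(L(P(g@n-.0003,-.3626,.1435),Rm,.01,f=4)); r.hold(.2);st()
claw.command_gripper(.02,newtons=4); r.hold(.3); st()
claw.command_gripper(.055); g=st()
cv2.imwrite("pics/w11.png",camera("wrist"))
cv2.imwrite("pics/s11.png",cv2.resize(camera("scene")[140:220,220:320],None,fx=7,fy=7))
```

```text
True
t 18.02 n 0.3158 v -0.3625 z 0.1442 F nvz [-0.3 -1.7 -0.1] open 0.0294
True
t 18.43 n 0.3152 v -0.3628 z 0.1442 F nvz [0.6 0.1 2. ] open 0.0292
t 18.95 n 0.3153 v -0.3630 z 0.1441 F nvz [ 0.5 -0.2  1.5] open 0.0301
t 19.54 n 0.3153 v -0.3631 z 0.1442 F nvz [ 0.2  0.5 -0.3] open 0.0552
```

View pics/w11.png

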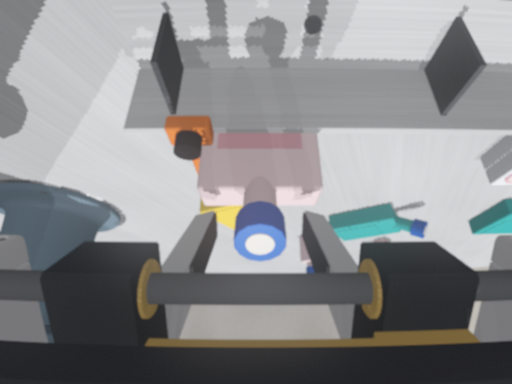

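View pics/s11.png

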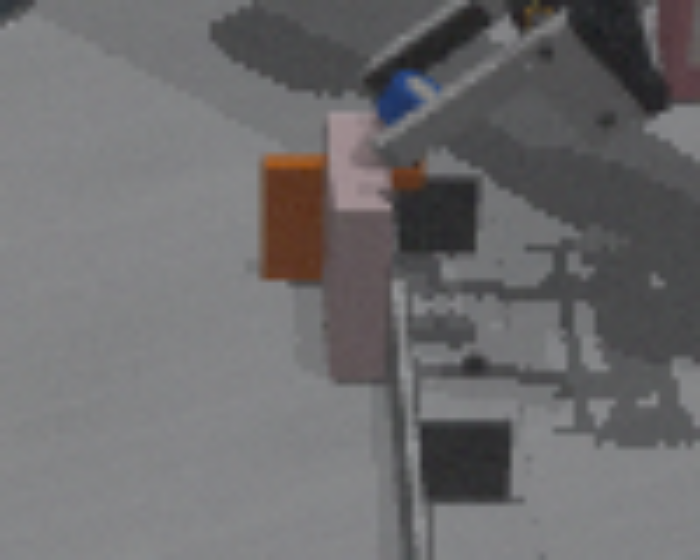

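The flask is released and standing. I'll back the tool off along its axis and check the result.

Run:
```python
from h import *
Rm=tip(np.pi/2,0)[1]; g=st()
print(L(g-Rm[:,2]*.15,Rm,.08)); st()
mw=camera_model("wrist");im=camera("wrist")
ms=camera_model("scene");s=camera("scene");mt=camera_model("top");t=camera("top")
def fl(x,y,z): return P(WN-.015+z,-.319-.0425+y,.055+x)
V=[fl(a,b,c) for a in(-.055,.055) for b in(-.0425,.0425) for c in(-.015,.015)]
E=[(i,j) for i in range(8) for j in range(i) if bin(i^j).count("1")==1]
for nm,I,m,(x0,y0,x1,y1) in (("w12",im,mw,None or (0,0,512,384)),("s12",s,ms,(220,130,320,220)),("t12",t,mt,(190,180,290,260))):
    k=1.5 if nm=="w12" else 6.5
    raw=cv2.resize(I[y0:y1,x0:x1],None,fx=k,fy=k,interpolation=cv2.INTER_CUBIC)
    q=(w2p(m,V)+.5-[x0,y0])*k
    for i,j in E: cv2.line(raw,tuple(int(a) for a in q[i]),tuple(int(a) for a in q[j]),(0,200,0),1)
    cv2.imwrite(f"pics/{nm}.png",raw)
st()
```

```text
t 19.64 n 0.3153 v -0.3631 z 0.1442 F nvz [ 0.2 -0.6 -0.4] open 0.0548
False
t 21.67 n 0.4298 v -0.3630 z 0.2405 F nvz [ 0.1  0.8 -0.5] open 0.0551
t 21.82 n 0.4299 v -0.3630 z 0.2407 F nvz [ 0.1 -0.4  0.2] open 0.0552
```

View pics/w12.png

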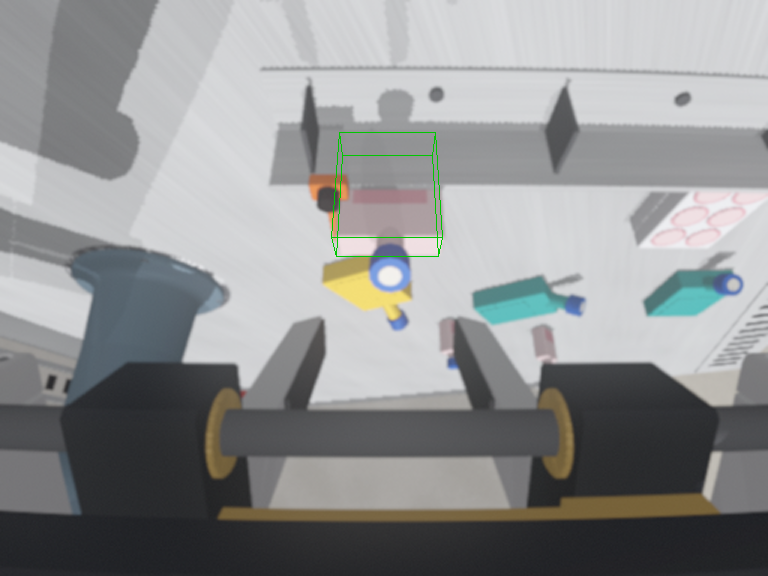

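View pics/s12.png

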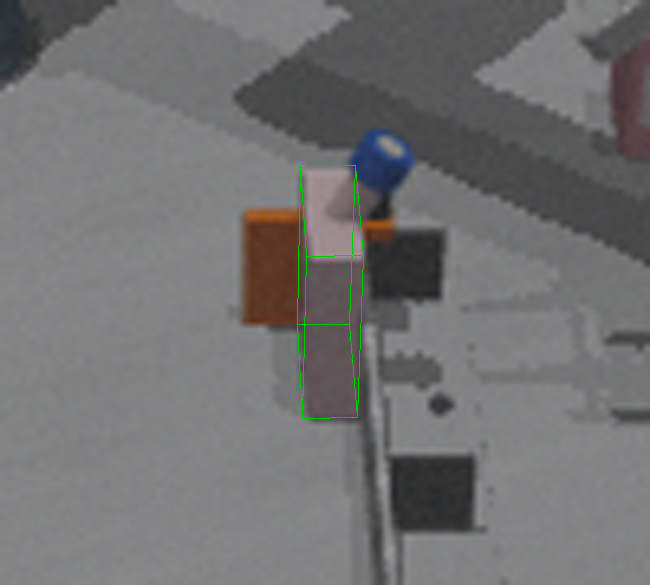

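View pics/t12.png

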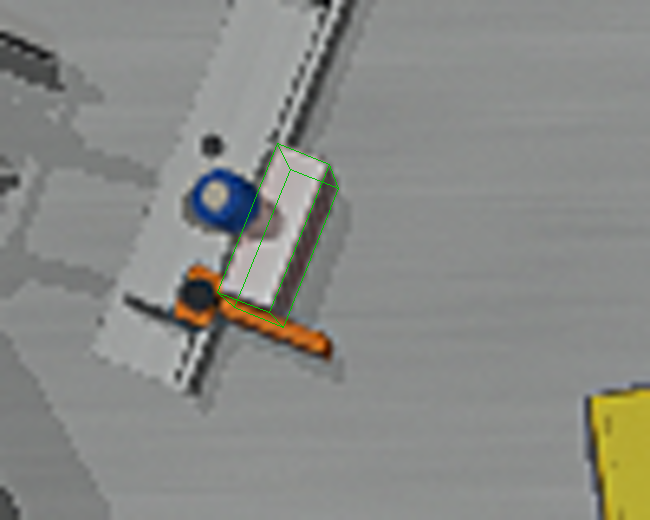

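The model box of a correctly placed flask matches it in all three views. The plates and small flasks are where they were, and the robot is clear, so I'm handing in.

Run:
```python
from h import *
ticket.close_job(); st()
```

```text
the job is handed in; nothing more can be done
the job is handed in; nothing more can be done
```

The flask is standing cap up, flat against the backstop and up to the orange end stop. The job was handed in at about 22 s of the 72 s allowed; no verdict is reported.

- **How it was done:** I gripped the flask by its cap. I slid it square and base first against the rail and tipped it up by turning the tool with it. I then slid it to the end stop, pressed it lightly to the wall, released it and backed off.
- **Lying against the backstop:** Contact was felt, and the wrist picture put the rail face at 0.3066 m and the base edge at 0.3065 m.
- **Final position:** I drew the outline of a correctly placed flask over the last wrist, scene and top pictures. It matched to within about a pixel or two, so the flask looks upright, against the face and at the end stop.
- **Bystanders:** I never went near the plates, small flasks or bottle, and they looked unmoved. I judged that by eye and did not measure them again at the end.
- **What disagreed:**
  - My first estimate of the rail face was about 7 mm short; the contact and the later picture corrected it.
  - Pressing force on the worktop reached about 10 N late in the tip. The cause was a grasp offset of about 2.5 mm, and I raised the path to relieve it.

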